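# Ratchet down the crate clamp in the cold store

### The arm

A 6-joint arm with a two-finger parallel gripper is mounted at the origin on the work surface. World frame = base frame: x ahead of the robot, y to its left, z up, the work surface at z = 0. Lengths are in m, angles in rad, forces in N, time in s.
With the tool pointing down it reaches from about 0.25 to 0.775 m from the base axis. Payload 4 kg.
Tool frame: the origin (TCP) lies at the very end of the fingers, on their centre line; the grasp point (between the pads) lies 19 mm behind it; z points along the fingers, y is the direction in which the jaws open and shut (so a half turn about z gives the same grasp; the last joint's range is limited). The gripper opens to 94 mm and grips with 3 to 60 N. Pads are 16 mm wide; open, the fingers measure 119 mm over their backs; the gripper's body (75 mm by 177 mm) begins 78 mm behind the grasp point.
Start: joints at [-1.345, 0.087, 1.371, -0, 1.684, -0.103], TCP at [0.178, -0.521, 0.206] pointing down, gripper open.
Joint ranges: [-3.1, 3.1], [-0.76, 2.03], [0.27, 2.55], [-1.08, 4.22], [0.17, 2.65], [-2.57, 2.57]. Speed limits (rad/s): [2.79, 2.79, 3.14, 3.14, 3.14, 3.14].

### API

Orientations are given as [roll, pitch, yaw] about the fixed x, y, z axes, in that order (R = Rz(yaw) Ry(pitch) Rx(roll)).
In Python, from bench import robot, snapshot, calibration gives the robot as it stands. The module is installed in compiled form; this text tells all that it offers.
- The arm moves only by the tool servo_tool, never from a script. Its argument "series" is text: rows parted by semicolons, each of 5 numbers parted by spaces: the closure, from -1 (fully open) to 1 (shut), then the shift along the tool's x, y, z in cm, then the turn about the tool's z in rad. A call has 1 to 20 rows; each row is the pose to reach, as a shift and turn from the pose commanded when the call began, along the tool's axes at that moment; what a row does not reach only later rows make up. A row lasts 1/12 s, in which the tool goes at most 41.7 mm and 7.16 degrees, less where a joint would pass 70% of its speed; a pose out of reach is approached as far as the arm can. A call with a gripper value outside its range is refused whole. The fingers move at their own pace and stop on an object; the grip force is fixed at half the most. Time passes only in rows, so rows that repeat a pose let the fingers close. It gives the time, the measured TCP pose, the force and the opening at its end, in the units of the state.
- robot.get_obs(): the state, without advancing time (a new reading comes with each control period).
- snapshot(name): name is "side" or "top"; returns (picture, depth): 400x640x3 uint8, red, green, blue; 400x640 float32, m along the optical axis (not along the pixel's ray), 0 where there is no reading.
- calibration(name): a dict with "fx", "fy", "cx", "cy" (pixels), "rvec" (rotation vector, rad) and "tvec" (3), from world to camera coordinates, as OpenCV has them. Camera axes: x right, y down, z forward; pixel columns grow to the right and rows downward; lengths in m; the calibration is good to about 2 mm. A picture is of the moment at which its call begins. calibration takes no time and is no camera call.
- robot.close_job(): hands the job in, once; it reports no verdict.
The state is a dict: "time": time; "joint_positions": joint angles; "qvel": joint speeds; "joint_torque": joint torques, N m; "tool_pos": TCP position; "ee_rot": TCP orientation; "wrist_force": force on the tool from outside, world axes, zero at the start; "wrist_torque": the same for the moment, N m; "width": finger opening in m.
Only numpy, scipy, OpenCV 4.12 (cv2) and the standard library are available. Lean on these libraries where they do the work, as an engineer would, in place of code of your own. Each camera call takes 0.05 s, during which the arm holds its last target. There are 200 camera calls.

### The job

Clamp the lidded crate firmly, but without overtightening, by turning the hold-down clamp's lever clockwise (seen from above). The lever can only swing a short way between two red stops: lift it off its serrations, swing it back, let it drop into mesh and turn again until the pad holds the crate firmly. Then leave the lever fully down in its serrations and let go; leave everything else where it is.

Things in the scene. Friction and masses are not known exactly. Their poses are not given: they have to be found in the camera images.
- clamp: Blue hold-down clamp fixed to the bench: steel base plate 250 x 170 x 10 mm, a column on its +x side, a 100 mm wide head over the crate, top face 145 mm above the bench. Origin: on the bench under the vertical spindle axis; x points to the column. Two red stop pins on the head (8 mm thick, tops 177 mm above the bench, 48 mm from the axis) limit the lever's swing.
- spindle_axis (a point): Point on the vertical spindle axis at the top of the lever's black hub (hub 60 mm across, 178 mm above the bench).
- tooth_ring (a point): Fixed point on the spindle axis, 152 mm above the bench, at the foot of the spindle's ring of 16 steel teeth (48 mm across, 22.5 degrees apart). Turning the spindle clockwise from above lowers the pad 12 mm per rad, counter-clockwise raises it; it stays where left. Free turning takes 0.62 N m (5.6 N at the knob moving, about 4.2 N left on stopping). More than one lever stroke is always needed.
- ram_guide (a point): Point on the axis 125 mm above the bench, under the head, where the sprung rubber pad (44 mm across) comes out. It starts an unknown 10 to 19 mm above the lid. Once touching it pushes 4 N per mm of lowering (48 N per rad), adding 0.012 N m per N to the turning. Firm: 20 to 40 N on the lid, best 30 (8.9 N at the knob moving, about 6.6 N left on stopping). Above 47 N (10.8 N moving) overtightens.
- knob (a point): Grip centre of the orange upright knob at the lever's free end, 110 mm from the spindle axis: a cylinder 22 mm across on the 28 mm end of the black lever arm, with a 28 mm cap. The arm end's top is 22 mm below this point; the cap begins 17 mm and ends 26 mm above it. Its x axis points outward along the lever. The knob does not turn on the lever.
- lever (a joint): Angle of the lever about the spindle axis, rad, 0 to 1.2 between the stops, growing clockwise seen from above (tightening). It points at the clamp's yaw + pi + 0.6 minus this value (at 0.6 along the clamp's -x). Down in mesh it turns the spindle both ways (0.06 rad of play); lifted, it swings freely and the spindle stays.
- lever_lift (a joint): How far the lever is lifted off its serrations, m: 0 fully down in mesh, about 0.007 when its teeth just clear, 0.014 at the upper stop. A spring and its weight pull it down with 6 to 9 N. If the teeth meet tip to tip the lever stays about 0.006 up; a small turn lets it drop into mesh. Take the load off the teeth before lifting.
- rest: Slatted wooden rest, 150 x 143 x 12 mm, fixed on the clamp's base under the crate; its top is 22 mm above the bench. Origin at the centre of its underside.
- crate: Blue crate with a flat white lid, 148 x 128 x 58 mm, about 0.6 kg, loose on the rest under the pad; lid's top 80 mm above the bench. Origin at the centre of its underside. It must stay in place on the rest.
- tray: Bystander: empty white food tray 180 x 130 x 28 mm; origin at the centre of its underside.
- sprayer: Bystander: white bottle, 60 mm across, 120 mm tall, red cap; origin at the centre of its underside.
- carton: Bystander: cardboard carton 130 x 100 x 70 mm; origin at the centre of its underside.
Mind the look-alikes: they are no part of the job. What is shaped like the crate but purple or turquoise is not meant.

How it is judged:
By the outcome, as a careful person would: the job done as asked, in the order asked, and still so for the second after the job is handed in, with the robot touching nothing.
It also fails if it takes over 72 s, if anything falls off the work surface, if the arm or the gripper's body presses on something with over 40 N, if the wrist force passes 120 N, or if a joint passes its speed limit or range.

## Working session

There is one attempt and no reset: what is moved stays moved. The work goes in short steps, Python scripts to look and compute and a tool call to move; the robot and the scene stay as the last step left them, time stands still between calls to the robot, and variables do not carry over. Pictures are saved under pics/ and viewed, about 8 in all and at most 12, crops included, and the job is handed in when it is done.

Besides the shell and the picture viewer there is one more tool, called after "Call:" as name(argument=value, ...), one argument or row to a line, values as JSON. servo_tool: Moves the arm, as the interface text tells. Its arguments: {"type":"object","properties":{"series":{"type":"string"}},"required":["series"]}

```bash
mkdir -p pics; cat > h.py <<'E'
import numpy as np,cv2
from bench import robot,snapshot,calibration
def cam(n):
    c=calibration(n);R,_=cv2.Rodrigues(np.array(c["rvec"],float));t=np.array(c["tvec"],float).ravel();return c,R,t
def ray(n,u,v):
    c,R,t=cam(n);d=R.T@np.array([(u-c["cx"])/c["fx"],(v-c["cy"])/c["fy"],1]);return -R.T@t,d
def onz(n,u,v,z):
    o,d=ray(n,u,v);return o+d*(z-o[2])/d[2]
def proj(n,p):
    c,R,t=cam(n);q=R@np.array(p)+t;return c["fx"]*q[0]/q[2]+c["cx"],c["fy"]*q[1]/q[2]+c["cy"]
def cloud(n,D):
    c,R,t=cam(n);v,u=np.indices(D.shape);P=np.stack([(u-c["cx"])/c["fx"]*D,(v-c["cy"])/c["fy"]*D,D],-1);return (P-t)@R
E
python3 - <<'E'
from h import *
for n in("top","side"):
    p,d=snapshot(n);np.savez("pics/%s0.npz"%n,p=p,d=d);cv2.imwrite("pics/%s0.png"%n,p[:,:,::-1]);print(n,ray(n,320,200))
o=robot.get_obs();print({k:np.round(v,3) for k,v in o.items()})
E
```

```text
top (array([0.39470049, 0.03448621, 1.34452421]), array([ 0.07376529, -0.00938714, -0.99728774]))
side (array([0.24877995, 0.73448033, 1.07138135]), array([ 0.21845285, -0.5726037 , -0.79026136]))
{'time': np.float64(0.1), 'joint_positions': array([-1.345,  0.088,  1.372, -0.   ,  1.684, -0.103]), 'qvel': array([ 0.   , -0.003, -0.004,  0.   , -0.001, -0.001]), 'joint_torque': array([ 2.0000e-03, -3.4125e+01, -3.0330e+01,  7.2000e-02,  3.0000e-02,
       -0.0000e+00]), 'tool_pos': array([ 0.177, -0.52 ,  0.204]), 'ee_rot': array([-3.14 , -0.   ,  0.329]), 'wrist_force': array([-0.098, -0.511, -0.034]), 'wrist_torque': array([-0.02 , -0.005,  0.007]), 'width': np.float64(0.094)}
```

View pics/top0.png

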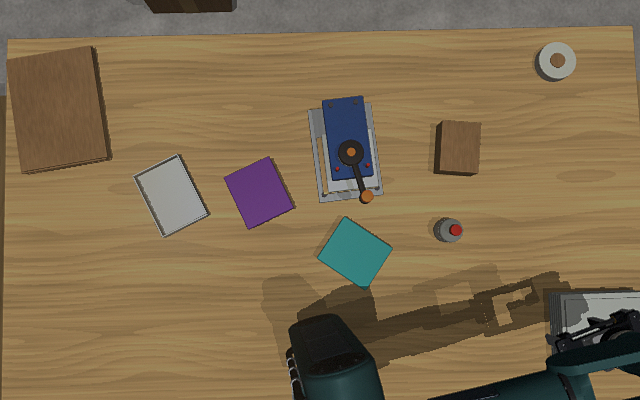

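View pics/side0.png

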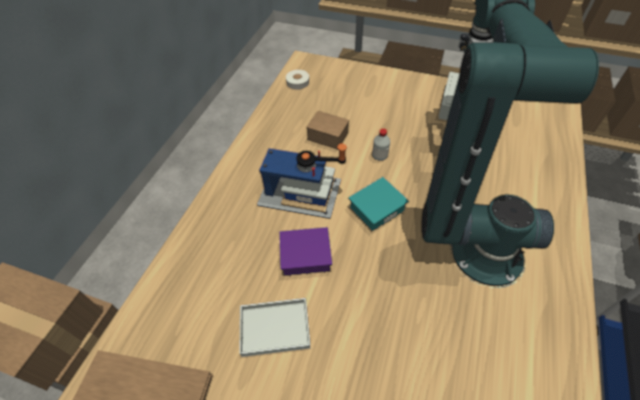

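The top view shows the blue clamp with its hub near (350,152), the orange knob at (366,196) and red pins at (337,168) and (368,165). The purple (260,193) and turquoise (355,250) boxes are look-alikes. The crate meant is the one under the clamp's head.

```bash
python3 - <<'E'
from h import *
f=np.load("pics/top0.npz");p,d=f["p"],f["d"];hsv=cv2.cvtColor(p,cv2.COLOR_RGB2HSV)
x0,y0,x1,y1=295,85,395,215
cv2.imwrite("pics/crop1.png",cv2.resize(p[y0:y1,x0:x1,::-1],None,fx=4.5,fy=4.5,interpolation=cv2.INTER_CUBIC))
def blobs(n,hsv,lo,hi,box,z):
    m=cv2.inRange(hsv,lo,hi);k=np.zeros_like(m);k[box[1]:box[3],box[0]:box[2]]=m[box[1]:box[3],box[0]:box[2]]
    N,L,S,C=cv2.connectedComponentsWithStats(k)
    for i in range(1,N):
        if S[i,4]>3: print(n,S[i],C[i].round(1),onz(n,*C[i],z).round(4))
    return k
print("orange knob cap z=.19?");blobs("top",hsv,(8,120,120),(18,255,255),(x0,y0,x1,y1),.2)
print("red");blobs("top",hsv,(170,120,80),(180,255,255),(x0,y0,x1,y1),.177);blobs("top",hsv,(0,120,80),(6,255,255),(x0,y0,x1,y1),.177)
print("blue");k=blobs("top",hsv,(105,120,60),(125,255,255),(x0,y0,x1,y1),.145)
r=cv2.minAreaRect(cv2.findNonZero(k));print(r,[onz("top",*q,.145).round(3) for q in cv2.boxPoints(r)])
C=cloud("top",d)
for u,v in((350,152),(366,196),(358,175),(345,110)):print(u,v,C[v,u].round(4))
print(hsv[152,350],hsv[196,366],hsv[160,340],hsv[145,345])
f=np.load("pics/side0.npz");p=f["p"];h2=cv2.cvtColor(p,cv2.COLOR_RGB2HSV);blobs("side",h2,(5,120,120),(18,255,255),(280,130,360,180),.2)
E
```

```text
orange knob cap z=.19?
top [334  95  14   3  16] [340.9  96.4] [ 0.7152 -0.031   0.2   ]
top [351  94   5   2   6] [353.2  94.8] [ 0.7182 -0.0591  0.2   ]
top [357  94   5   2   5] [359.   94.2] [ 0.7194 -0.0725  0.2   ]
top [321  98  11   3  11] [326.   98.5] [0.7113 0.0033 0.2   ]
top [364  98   9   9  16] [367.6 101.6] [ 0.7016 -0.0915  0.2   ]
top [319 102   3   6   9] [320.6 104.8] [0.697  0.0161 0.2   ]
top [309 107   9   2   9] [313.  107.9] [0.6902 0.0335 0.2   ]
top [305 111   3   6   7] [306.  113.6] [0.6775 0.0498 0.2   ]
top [373 115   1   5   5] [373. 117.] [ 0.6656 -0.1026  0.2   ]
top [305 118   3   7   8] [306.5 121.4] [0.6594 0.0492 0.2   ]
top [374 121   2   9  11] [374.4 125.3] [ 0.6465 -0.105   0.2   ]
top [307 124   2   5   5] [307.8 126. ] [0.6487 0.0465 0.2   ]
top [376 137   1   4   4] [376.  138.5] [ 0.6159 -0.1076  0.2   ]
top [310 139   1   4   4] [310.  140.5] [0.6153 0.0424 0.2   ]
top [377 142   3  14  15] [377.6 148.3] [ 0.5932 -0.1104  0.2   ]
top [310 144   2   7   7] [310.9 147. ] [0.6003 0.0409 0.2   ]
top [318 145   1   5   5] [318. 147.] [0.5999 0
[... 784 characters left out ...]
0.177 ]
blue
top [ 322   96   51   84 2475] [346.1 133.2] [ 0.6411 -0.0436  0.145 ]
((347.16864013671875, 137.47735595703125), (79.65766906738281, 40.708988189697266), 82.34935760498047) [array([0.721, 0.012, 0.145]), array([ 0.732, -0.085,  0.145]), array([ 0.541, -0.103,  0.145]), array([ 0.531, -0.007,  0.145])]
350 152 [ 0.5886 -0.0483  0.1876]
366 196 [ 0.4831 -0.0773  0.229 ]
358 175 [ 0.5355 -0.0652  0.1839]
345 110 [ 0.6982 -0.043   0.1417]
[ 14 185 152] [ 15 178 153] [18 40 64] [12 32 40]
side [337 143  10   8  65] [341.7 146.7] [ 0.494 -0.111  0.2  ]
side [318 150   2   4   7] [318.4 151.7] [ 0.5543 -0.0691  0.2   ]
side [302 153   7   6  34] [305.1 155.5] [ 0.5869 -0.0422  0.2   ]
```

View pics/crop1.png

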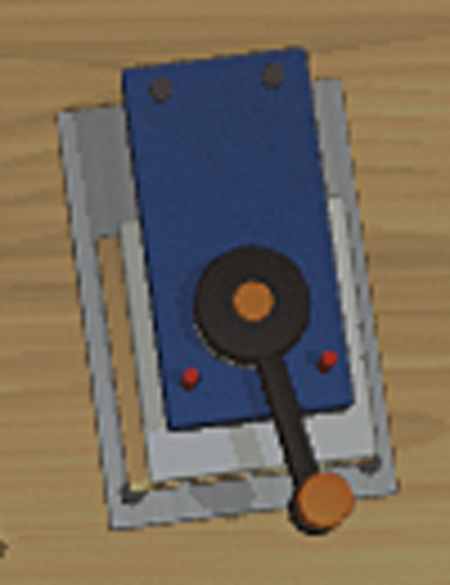

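```bash
cat >> h.py <<'E'
def tri(a,b):
    (o1,d1),(o2,d2)=ray("top",*a),ray("side",*b);A=np.stack([d1,-d2],1);s=np.linalg.lstsq(A,o2-o1,rcond=None)[0]
    p,q=o1+s[0]*d1,o2+s[1]*d2;return (p+q)/2,np.linalg.norm(p-q)
def totool(p):
    o=robot.get_obs();R=cv2.Rodrigues(np.zeros(3))[0];r,pi_,y=o["ee_rot"]
    from scipy.spatial.transform import Rotation as Ro
    return Ro.from_euler("xyz",o["ee_rot"]).as_matrix().T@(np.array(p)-o["tool_pos"])*100
E
python3 - <<'E'
from h import *
print("knob",tri((367.1,195.6),(341.7,146.7)),"hub",tri((350.8,151.4),(305.1,155.5)))
ax=onz("top",350.8,151.4,.186);kn=onz("top",367.1,195.6,.226)
print(ax,kn,np.hypot(*(kn-ax)[:2]),np.arctan2(*(ax-kn)[1::-1]))
print(onz("top",367.1,195.6,.226)[:2], totool([kn[0],kn[1],.30]))
E
```

```text
knob (array([ 0.48420329, -0.07925567,  0.23263174]), np.float64(0.0011103408334960719)) hub (array([ 0.58980925, -0.04981221,  0.19136028]), np.float64(0.001069070801601311))
[ 0.59018987 -0.05033616  0.186     ] [ 0.48419146 -0.08005698  0.226     ] 0.11008628776569433 0.27336966143293107
[ 0.48419146 -0.08005698] [ 43.2393378  -31.75803971  -9.48616668]
```

Call:
servo_tool(
  series="-1 0 0 -4 0;-1 0 0 -8 0;-1 3.4 -2.5 -9.5 0;-1 6.8 -5 -9.5 0;-1 10 -7.5 -9.5 0;-1 13.5 -10 -9.5 0;-1 17 -12.5 -9.5 0;-1 20 -14.9 -9.5 0.05;-1 23.3 -17.4 -9.5 0.05;-1 26.5 -19.9 -9.5 0.05;-1 30 -22.4 -9.5 0.05;-1 33 -24.9 -9.5 0.05;-1 36 -27 -9.5 0.05;-1 39 -29 -9.5 0.05;-1 42 -31 -9.5 0.05;-1 43.2 -31.8 -9.5 0.05;-1 43.2 -31.8 -9.5 0.05",
)

```text
time: 1.52
tool_pos: [0.4848, -0.0773, 0.2993]
ee_rot: [-3.14, 0.001, 0.284]
wrist_force: [-0.3, -1.0, -0.1]
width: 0.0938
```

```bash
python3 - <<'E'
from h import *
o=robot.get_obs();print(o["time"],o["tool_pos"],o["ee_rot"],o["wrist_force"],totool([.4842,-.08,.23]))
for n in("top","side"):
    f=np.load("pics/%s0.npz"%n);C=cloud(n,f["d"])
    for name,(a,b) in {"cap":((367,196),(342,146)),"hub":((351,151),(305,156)),"hubrim":((343,154),(298,159)),"arm":((358,177),(322,159)),"head":((345,120),(280,168)),"table":((355,320),(250,130))}.items():
        u,v=a if n=="top" else b;print(n,name,np.median(C[v-1:v+2,u-1:u+2].reshape(-1,3),0).round(4))
p,d=snapshot("side");np.savez("pics/side1.npz",p=p,d=d);cv2.imwrite("pics/s1.png",cv2.resize(p[60:230,240:400,::-1],None,fx=4,fy=4)[:600])
E
```

```text
1.5167 [ 0.48484978 -0.07731883  0.29925076] [-3.13973471e+00  1.30097134e-03  2.83993853e-01] [-0.33271033 -0.98496612 -0.05133654] [-0.12848944  0.25203699  6.92479298]
top cap [ 0.4831 -0.0794  0.2293]
top hub [ 0.591  -0.0508  0.1862]
top hubrim [ 0.5855 -0.0324  0.182 ]
top arm [ 0.5315 -0.0655  0.1794]
top head [ 0.6738 -0.042   0.143 ]
top table [ 0.1786 -0.0601 -0.0018]
side cap [ 0.4838 -0.0804  0.2334]
side hub [ 0.5904 -0.0488  0.1901]
side hubrim [ 0.6073 -0.0336  0.1855]
side arm [ 0.5402 -0.0599  0.182 ]
side head [ 0.6615 -0.0148  0.148 ]
side table [ 0.9154 -0.2814  0.0033]
```

View pics/s1.png

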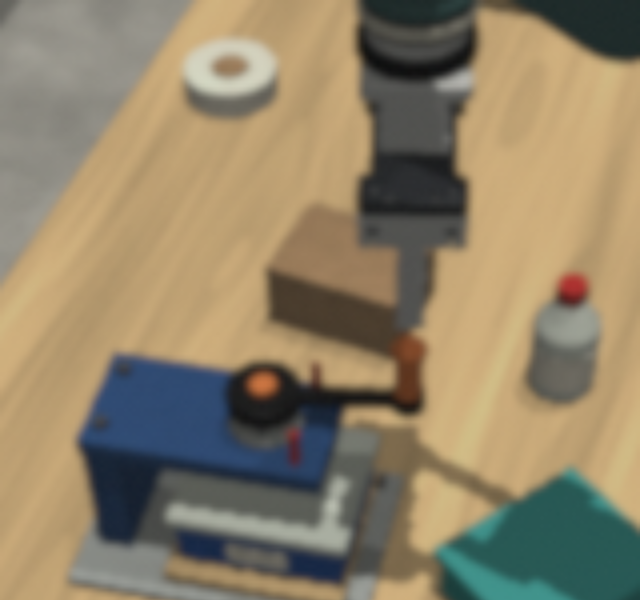

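The fingers sit right above the knob. The cap top is at about 0.231 m and the hub at about 0.184 m, roughly 6 mm above nominal. The lever may be resting tip to tip, so I'll check when gripping.

Call:
servo_tool(
  series="-1 -0.1 0.25 2 0;-1 -0.1 0.25 4 0;-1 -0.1 0.25 6 0;-1 -0.1 0.25 8 0;-1 -0.1 0.25 9.5 0;-1 -0.1 0.25 10.5 0;-1 -0.1 0.25 11.2 0;-1 -0.1 0.25 11.2 0;-1 -0.1 0.25 11.2 0",
)

```text
time: 2.32
tool_pos: [0.4834, -0.0833, 0.1889]
ee_rot: [3.141, -0.0, 0.278]
wrist_force: [1.2, 0.0, -0.7]
width: 0.0938
```

Call:
servo_tool(
  series="1 0 0 0 0;1 0 0 0 0;1 0 0 0 0;1 0 0 0 0;1 0 0 0 0;1 0 0 0 0;1 0 0 0 0;1 0 0 0 0;1 0 0 0 0;1 0 0 0 0",
)

```text
time: 3.15
tool_pos: [0.4835, -0.0827, 0.1884]
ee_rot: [-3.142, 0.0, 0.279]
wrist_force: [-0.7, -1.0, -0.3]
width: 0.0306
```

Call:
servo_tool(
  series="1 0 0 0.1 0;1 0 0 0.2 0;1 0 0 0.2 0;1 0 0 0.2 0",
)

```text
time: 3.48
tool_pos: [0.4837, -0.0832, 0.1876]
ee_rot: [3.14, -0.001, 0.279]
wrist_force: [-3.0, -1.5, 6.0]
width: 0.0272
```

Call:
servo_tool(
  series="1 0 0 0 0;1 0 0 0 0;1 0 0 0 0;1 0 0 0 0",
)

```text
time: 3.82
tool_pos: [0.4837, -0.0832, 0.1875]
ee_rot: [3.14, -0.001, 0.279]
wrist_force: [-2.1, -1.3, 5.3]
width: 0.0269
```

```bash
python3 - <<'E'
from h import *
p,d=snapshot("side");q,e=snapshot("top")
a=cv2.resize(p[120:195,270:370,::-1],(800,600),interpolation=cv2.INTER_CUBIC)
cv2.imwrite("pics/s2.png",a)
o=robot.get_obs();print(o["wrist_force"],o["width"],o["tool_pos"])
E
```

```text
[-1.64729147 -1.35456896  4.65270211] 0.027188870568608123 [ 0.48370739 -0.08325138  0.18754948]
```

View pics/s2.png

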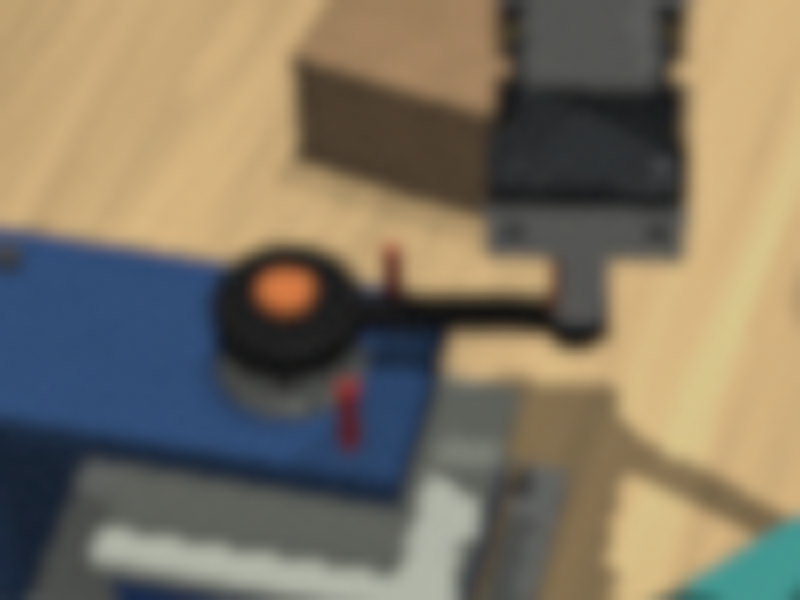

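The fingers hold the knob, with the pads probably on the 28 mm cap (width 27 mm). I'll turn gently and read the forces.

Call:
servo_tool(
  series="1 0.01 -0.67 0 0.06;1 0.06 -1.33 0 0.12;1 0.14 -2 0 0.18;1 0.14 -2 0 0.18;1 0.14 -2 0 0.18",
)

```text
time: 4.33
tool_pos: [0.4795, -0.0622, 0.1854]
ee_rot: [-3.14, 0.0, 0.101]
wrist_force: [2.5, 2.5, -3.1]
width: 0.0265
```

```bash
cat >> h.py <<'E'
AX=np.array([.590,-.0503])
def st():
    o=robot.get_obs();p=o["tool_pos"];y=o["ee_rot"][2];d=AX-p[:2];a=np.arctan2(d[1],d[0]);u=np.array([np.cos(a),np.sin(a)]);t=np.array([u[1],-u[0]]);F=o["wrist_force"]
    # t = loosening direction (tool y)
    c=np.array([d@[np.cos(y),np.sin(y)],d@[np.sin(y),-np.cos(y)]])*100
    print("t %.2f q %.3f yaw %.3f ang %.3f r %.4f z %.4f w %.4f Frad(in) %.2f Ftan(loosening) %.2f Fz %.2f Mz %.2f axis_tool_cm"%(o["time"],.697-a,y,a,np.hypot(*d),p[2],o["width"],F[:2]@u,F[:2]@t,F[2],o["wrist_torque"][2]),c.round(2))
E
python3 -c "
from h import *
st()"
```

```text
t 4.33 q 0.589 yaw 0.101 ang 0.108 r 0.1112 z 0.1854 w 0.0265 Frad(in) 2.75 Ftan(loosening) -2.19 Fz -3.09 Mz -0.14 axis_tool_cm [11.12 -0.07]
```

Call:
servo_tool(
  series="1 0 0 0.2 0;1 0 0 0.4 0;1 0 0 0.4 0;1 0 0 0.4 0",
)

```text
time: 4.67
tool_pos: [0.4795, -0.0625, 0.1829]
ee_rot: [-3.14, -0.001, 0.1]
wrist_force: [0.1, 5.0, 3.7]
width: 0.0267
```

```bash
python3 -c "
from h import *
st()"
```

```text
t 4.67 q 0.587 yaw 0.100 ang 0.110 r 0.1111 z 0.1829 w 0.0267 Frad(in) 0.65 Ftan(loosening) -4.97 Fz 3.72 Mz -0.05 axis_tool_cm [11.11 -0.11]
```

Call:
servo_tool(
  series="1 0 -0.5 0.05 0.045;1 0.05 -1 0.1 0.09;1 0.05 -1 0.1 0.09;1 0.05 -1 0.1 0.09",
)

```text
time: 5.0
tool_pos: [0.479, -0.0538, 0.1829]
ee_rot: [3.14, -0.001, 0.01]
wrist_force: [-1.6, 2.3, 6.0]
width: 0.0273
```

```bash
python3 -c "
from h import *
st()"
```

```text
t 5.00 q 0.666 yaw 0.010 ang 0.031 r 0.1110 z 0.1829 w 0.0273 Frad(in) -1.56 Ftan(loosening) -2.30 Fz 6.03 Mz 0.19 axis_tool_cm [11.1  -0.24]
```

Call:
servo_tool(
  series="1 0.01 -0.67 0 0.06;1 0.06 -1.33 0 0.12;1 0.14 -2 0 0.18",
)

```text
time: 5.25
tool_pos: [0.4802, -0.0348, 0.1829]
ee_rot: [3.138, -0.002, -0.174]
wrist_force: [-1.6, -1.9, 5.5]
width: 0.0269
```

```bash
python3 -c "
from h import *
st()"
```

```text
t 5.25 q 0.838 yaw -0.174 ang -0.141 r 0.1109 z 0.1829 w 0.0269 Frad(in) -1.32 Ftan(loosening) 2.06 Fz 5.48 Mz 0.41 axis_tool_cm [11.08 -0.37]
```

Call:
servo_tool(
  series="1 0 0 0 0;1 0 0 0 0;1 0 0 0 0",
)

```text
time: 5.5
tool_pos: [0.4802, -0.0346, 0.1829]
ee_rot: [3.139, -0.002, -0.17]
wrist_force: [-2.1, -0.6, 6.2]
width: 0.0271
```

```bash
python3 -c "
from h import *
st()"
```

```text
t 5.50 q 0.839 yaw -0.170 ang -0.142 r 0.1109 z 0.1829 w 0.0271 Frad(in) -1.99 Ftan(loosening) 0.91 Fz 6.16 Mz 0.38 axis_tool_cm [11.08 -0.31]
```

```bash
cat >> h.py <<'E'
_st=st
def st():
    _st();o=robot.get_obs();d=AX-o["tool_pos"][:2];F=o["wrist_force"];print("T_tight %.3f"%((F[0]*d[1]-F[1]*d[0])+o["wrist_torque"][2]))
E
python3 -c "
from h import *
st()"
```

```text
t 5.50 q 0.839 yaw -0.170 ang -0.142 r 0.1109 z 0.1829 w 0.0271 Frad(in) -1.99 Ftan(loosening) 0.91 Fz 6.16 Mz 0.38 axis_tool_cm [11.08 -0.31]
T_tight 0.480
```

Call:
servo_tool(
  series="1 0 -0.67 0 0.04;1 0.04 -1.33 0 0.1;1 0.12 -2 0 0.15;1 0.25 -2.65 0 0.21;1 0.35 -3.1 0 0.25",
)

```text
time: 5.92
tool_pos: [0.4885, -0.0057, 0.1829]
ee_rot: [3.136, -0.002, -0.425]
wrist_force: [-3.4, -4.3, 6.6]
width: 0.0269
```

```bash
python3 -c "
from h import *
st()"
```

```text
t 5.92 q 1.112 yaw -0.425 ang -0.415 r 0.1108 z 0.1829 w 0.0269 Frad(in) -1.40 Ftan(loosening) 5.27 Fz 6.59 Mz 0.04 axis_tool_cm [11.08 -0.11]
T_tight 0.628
```

Call:
servo_tool(
  series="1 0 0.3 -0.1 -0.03;1 0 0.55 -0.1 -0.05;1 0 0.55 -0.1 -0.05;1 0 0.55 -0.5 -0.05;1 0 0.55 -0.9 -0.05;1 0 0.55 -1.2 -0.05;1 0 0.55 -1.2 -0.05;1 0 0.55 -1.2 -0.05",
)

```text
time: 6.58
tool_pos: [0.4867, -0.0094, 0.1912]
ee_rot: [3.139, 0.001, -0.373]
wrist_force: [4.7, -3.9, -8.5]
width: 0.0271
```

```bash
python3 -c "
from h import *
st()
for d in np.arange(.1,1.06,.1):
    c=np.array([11.1,-.1]);k=-d;R=np.array([[np.cos(k),-np.sin(k)],[np.sin(k),np.cos(k)]]);print((c-R@c).round(2),round(k,2))"
```

```text
t 6.58 q 1.074 yaw -0.373 ang -0.377 r 0.1111 z 0.1912 w 0.0271 Frad(in) 5.79 Ftan(loosening) 1.95 Fz -8.50 Mz -0.27 axis_tool_cm [11.11  0.04]
T_tight -0.050
[0.07 1.11] -0.1
[0.24 2.2 ] -0.2
[0.53 3.28] -0.3
[0.92 4.31] -0.4
[1.41 5.31] -0.5
[2.   6.25] -0.6
[2.67 7.13] -0.7
[3.44 7.93] -0.8
[4.28 8.66] -0.9
[5.19 9.29] -1.0
```

Call:
servo_tool(
  series="1 0 0 -0.15 0;1 0.07 1.11 -0.15 -0.1;1 0.24 2.2 -0.15 -0.2;1 0.53 3.28 -0.15 -0.3;1 0.92 4.31 -0.15 -0.4;1 1.41 5.31 -0.15 -0.5;1 2 6.25 -0.15 -0.6;1 2.67 7.13 -0.15 -0.7;1 3.44 7.93 -0.15 -0.8;1 4.28 8.66 -0.15 -0.9;1 5.1 9.2 -0.15 -0.99;1 5.1 9.2 -0.15 -0.99",
)

```text
time: 7.58
tool_pos: [0.499, -0.1153, 0.1913]
ee_rot: [-3.139, 0.008, 0.618]
wrist_force: [-1.9, -5.5, -7.0]
width: 0.0271
```

```bash
python3 -c "
from h import *
st()"
```

```text
t 7.58 q 0.077 yaw 0.618 ang 0.620 r 0.1119 z 0.1913 w 0.0271 Frad(in) -4.72 Ftan(loosening) 3.39 Fz -7.05 Mz -0.37 axis_tool_cm [11.19 -0.03]
T_tight 0.012
```

Call:
servo_tool(
  series="1 0 0 0.5 0;1 0 0 0.9 0;1 0 0 1.1 0;1 0 0 1.1 0;1 0 0 1.1 0",
)

```text
time: 8.0
tool_pos: [0.4995, -0.1158, 0.1873]
ee_rot: [3.136, 0.004, 0.616]
wrist_force: [-8.2, -6.9, 11.7]
width: 0.0268
```

```bash
python3 -c "
from h import *
st()"
```

```text
t 8.00 q 0.070 yaw 0.616 ang 0.627 r 0.1117 z 0.1873 w 0.0268 Frad(in) -10.71 Ftan(loosening) 0.74 Fz 11.68 Mz -0.27 axis_tool_cm [11.17 -0.13]
T_tight -0.187
```

Call:
servo_tool(
  series="1 -0.08 -0.5 0 0.05;1 -0.05 -1.1 0 0.1;1 -0.05 -1.1 0 0.1;1 -0.05 -1.1 0 0.1",
)

```text
time: 8.33
tool_pos: [0.4927, -0.1049, 0.183]
ee_rot: [3.142, 0.004, 0.518]
wrist_force: [-2.1, -4.4, -1.8]
width: 0.0271
```

```bash
python3 -c "
from h import *
st()"
```

```text
t 8.33 q 0.185 yaw 0.518 ang 0.512 r 0.1116 z 0.1830 w 0.0271 Frad(in) -3.99 Ftan(loosening) 2.79 Fz -1.84 Mz -0.45 axis_tool_cm [11.16  0.07]
T_tight -0.140
```

Call:
servo_tool(
  series="1 0 -0.67 0.05 0.08;1 0.05 -1.34 0.1 0.14;1 0.15 -2 0.1 0.2;1 0.3 -2.65 0.1 0.27;1 0.47 -3.3 0.1 0.33",
)

```text
time: 8.75
tool_pos: [0.4813, -0.0737, 0.183]
ee_rot: [3.14, 0.001, 0.187]
wrist_force: [-1.3, -4.1, 0.9]
width: 0.0272
```

```bash
python3 -c "
from h import *
st()"
```

```text
t 8.75 q 0.485 yaw 0.187 ang 0.212 r 0.1112 z 0.1830 w 0.0272 Frad(in) -2.08 Ftan(loosening) 3.71 Fz 0.91 Mz 0.15 axis_tool_cm [11.12 -0.27]
T_tight 0.559
```

Call:
servo_tool(
  series="1 0.01 -0.67 0 0.06;1 0.06 -1.33 0 0.12;1 0.14 -2 0 0.17",
)

```text
time: 9.0
tool_pos: [0.479, -0.0538, 0.183]
ee_rot: [3.139, 0.001, 0.017]
wrist_force: [-1.3, -5.2, 0.6]
width: 0.0268
```

```bash
python3 -c "
from h import *
st()"
```

```text
t 9.00 q 0.665 yaw 0.017 ang 0.032 r 0.1111 z 0.1830 w 0.0268 Frad(in) -1.44 Ftan(loosening) 5.17 Fz 0.57 Mz -0.04 axis_tool_cm [11.11 -0.16]
T_tight 0.537
```

Call:
servo_tool(
  series="1 0.01 -0.67 0 0.05;1 0.06 -1.33 0 0.11;1 0.14 -2 0 0.17",
)

```text
time: 9.25
tool_pos: [0.4802, -0.0342, 0.183]
ee_rot: [3.138, 0.0, -0.153]
wrist_force: [-0.1, -7.2, -0.5]
width: 0.0267
```

```bash
python3 -c "
from h import *
st()"
```

```text
t 9.25 q 0.843 yaw -0.153 ang -0.146 r 0.1110 z 0.1830 w 0.0267 Frad(in) 0.97 Ftan(loosening) 7.12 Fz -0.47 Mz -0.07 axis_tool_cm [11.1  -0.09]
T_tight 0.722
```

Call:
servo_tool(
  series="1 0.01 -0.67 0 0.05;1 0.06 -1.33 0 0.11;1 0.14 -2 0 0.17",
)

```text
time: 9.5
tool_pos: [0.4848, -0.0151, 0.183]
ee_rot: [3.138, -0.001, -0.324]
wrist_force: [1.3, -7.2, 0.1]
width: 0.0273
```

```bash
python3 -c "
from h import *
st()"
```

```text
t 9.50 q 1.020 yaw -0.324 ang -0.323 r 0.1109 z 0.1830 w 0.0273 Frad(in) 3.53 Ftan(loosening) 6.45 Fz 0.11 Mz -0.18 axis_tool_cm [ 1.109e+01 -1.000e-02]
T_tight 0.532
```

Call:
servo_tool(
  series="1 0.01 -0.67 0 0.06;1 0.05 -1.2 0 0.11",
)

```text
time: 9.67
tool_pos: [0.4893, -0.0038, 0.1829]
ee_rot: [3.138, -0.002, -0.434]
wrist_force: [0.3, -7.6, 0.4]
width: 0.0265
```

```bash
python3 -c "
from h import *
st()"
```

```text
t 9.67 q 1.129 yaw -0.434 ang -0.432 r 0.1109 z 0.1829 w 0.0265 Frad(in) 3.44 Ftan(loosening) 6.77 Fz 0.38 Mz -0.11 axis_tool_cm [ 1.109e+01 -1.000e-02]
T_tight 0.640
```

Call:
servo_tool(
  series="1 0 0 0 0;1 0 0 0 0;1 0 0 0 0",
)

```text
time: 9.92
tool_pos: [0.4892, -0.0038, 0.1829]
ee_rot: [3.138, -0.001, -0.431]
wrist_force: [0.4, -6.8, 0.3]
width: 0.0269
```

```bash
python3 -c "
from h import *
st()"
```

```text
t 9.92 q 1.129 yaw -0.431 ang -0.432 r 0.1110 z 0.1829 w 0.0269 Frad(in) 3.24 Ftan(loosening) 6.01 Fz 0.31 Mz -0.15 axis_tool_cm [11.1   0.02]
T_tight 0.513
```

Call:
servo_tool(
  series="1 0 0.3 -0.1 -0.03;1 0 0.65 -0.1 -0.06;1 0 0.65 -0.1 -0.06;1 0 0.65 -0.5 -0.06;1 0 0.65 -0.9 -0.06;1 0 0.65 -1.2 -0.06;1 0 0.65 -1.2 -0.06",
)

```text
time: 10.5
tool_pos: [0.4869, -0.0091, 0.1933]
ee_rot: [3.14, -0.0, -0.371]
wrist_force: [3.2, -5.4, -7.8]
width: 0.0271
```

```bash
python3 -c "
from h import *
st()"
```

```text
t 10.50 q 1.077 yaw -0.371 ang -0.380 r 0.1110 z 0.1933 w 0.0271 Frad(in) 4.96 Ftan(loosening) 3.83 Fz -7.80 Mz -0.36 axis_tool_cm [11.1  0.1]
T_tight 0.068
```

Call:
servo_tool(
  series="1 0.07 1.11 0 -0.1;1 0.24 2.2 0 -0.2;1 0.53 3.28 0 -0.3;1 0.92 4.31 0 -0.4;1 1.41 5.31 0 -0.5;1 2 6.25 0 -0.6;1 2.67 7.13 0 -0.7;1 3.44 7.93 0 -0.8;1 4.22 8.66 0 -0.9;1 5 9.2 0 -0.99;1 5 9.2 0 -0.99;1 5 9.2 0 -0.99",
)

```text
time: 11.5
tool_pos: [0.4983, -0.1142, 0.1917]
ee_rot: [-3.14, 0.006, 0.617]
wrist_force: [-0.7, -6.9, -7.5]
width: 0.0267
```

```bash
python3 -c "
from h import *
st()"
```

```text
t 11.50 q 0.088 yaw 0.617 ang 0.609 r 0.1118 z 0.1917 w 0.0267 Frad(in) -4.49 Ftan(loosening) 5.25 Fz -7.55 Mz -0.65 axis_tool_cm [11.18  0.09]
T_tight -0.066
```

Call:
servo_tool(
  series="1 0 0 0.4 0;1 0 0 0.8 0;1 0 0 1.1 0;1 0 0 1.1 0;1 0 0 1.1 0",
)

```text
time: 11.92
tool_pos: [0.4992, -0.1153, 0.1874]
ee_rot: [3.135, 0.003, 0.617]
wrist_force: [-6.4, -8.1, 11.0]
width: 0.0271
```

```bash
python3 -c "
from h import *
st()"
```

```text
t 11.92 q 0.076 yaw 0.617 ang 0.621 r 0.1117 z 0.1874 w 0.0271 Frad(in) -9.90 Ftan(loosening) 2.92 Fz 11.05 Mz -0.39 axis_tool_cm [11.17 -0.04]
T_tight -0.064
```

Call:
servo_tool(
  series="1 -0.08 -0.5 0 0.06;1 -0.05 -1.1 0 0.12;1 -0.05 -1.1 0 0.12;1 -0.05 -1.1 0 0.12",
)

```text
time: 12.25
tool_pos: [0.492, -0.1035, 0.183]
ee_rot: [-3.141, 0.002, 0.501]
wrist_force: [-1.8, -2.8, -2.6]
width: 0.0271
```

```bash
python3 -c "
from h import *
st()"
```

```text
t 12.25 q 0.199 yaw 0.501 ang 0.498 r 0.1116 z 0.1830 w 0.0271 Frad(in) -2.93 Ftan(loosening) 1.56 Fz -2.61 Mz -0.41 axis_tool_cm [11.16  0.03]
T_tight -0.233
```

Call:
servo_tool(
  series="1 0 -0.67 0.05 0.08;1 0.05 -1.34 0.1 0.15;1 0.12 -2 0.1 0.21;1 0.12 -2 0.1 0.21;1 0.12 -2 0.1 0.21",
)

```text
time: 12.67
tool_pos: [0.4843, -0.0851, 0.183]
ee_rot: [3.141, 0.0, 0.293]
wrist_force: [-2.0, -2.8, 0.8]
width: 0.0268
```

```bash
python3 -c "
from h import *
st()"
```

```text
t 12.67 q 0.379 yaw 0.293 ang 0.318 r 0.1113 z 0.1830 w 0.0268 Frad(in) -2.72 Ftan(loosening) 2.01 Fz 0.75 Mz 0.21 axis_tool_cm [11.13 -0.28]
T_tight 0.436
```

Call:
servo_tool(
  series="1 0.01 -0.67 0 0.06;1 0.06 -1.33 0 0.12",
)

```text
time: 12.83
tool_pos: [0.4811, -0.0727, 0.183]
ee_rot: [3.141, 0.0, 0.169]
wrist_force: [-1.2, -3.7, -0.6]
width: 0.0269
```

```bash
python3 -c "
from h import *
st()"
```

```text
t 12.83 q 0.494 yaw 0.169 ang 0.203 r 0.1112 z 0.1830 w 0.0269 Frad(in) -1.93 Ftan(loosening) 3.39 Fz -0.56 Mz 0.42 axis_tool_cm [11.11 -0.38]
T_tight 0.793
```

Call:
servo_tool(
  series="1 0 0 0 0;1 0 0 0 0;1 0 0 0 0",
)

```text
time: 13.08
tool_pos: [0.4811, -0.0724, 0.183]
ee_rot: [-3.142, 0.0, 0.171]
wrist_force: [-2.1, -3.2, 0.5]
width: 0.0272
```

```bash
python3 -c "
from h import *
st()"
```

```text
t 13.08 q 0.497 yaw 0.171 ang 0.200 r 0.1112 z 0.1830 w 0.0272 Frad(in) -2.71 Ftan(loosening) 2.73 Fz 0.53 Mz 0.27 axis_tool_cm [11.11 -0.32]
T_tight 0.573
```

```bash
cat >> h.py <<'E'
def avg(n=8):
    L=[]
    for i in range(n):
        snapshot("top");o=robot.get_obs();d=AX-o["tool_pos"][:2];F=o["wrist_force"];L.append([.697-np.arctan2(d[1],d[0]),o["tool_pos"][2],F[0]*d[1]-F[1]*d[0],o["wrist_torque"][2]])
    L=np.array(L);T=L[:,2]+L[:,3];print("t %.2f"%o["time"],"q,z,FT,Mz",L.mean(0).round(3),"T %.3f +- %.3f"%(T.mean(),T.std()/n**.5))
E
python3 -c "
from h import *
avg()"
```

```text
t 13.48 q,z,FT,Mz [0.498 0.183 0.292 0.31 ] T 0.602 +- 0.014
```

Call:
servo_tool(
  series="1 0.01 -0.67 0 0.04;1 0.06 -1.33 0 0.09;1 0.06 -1.33 0 0.09;1 0.06 -1.33 0 0.09",
)

```text
time: 13.82
tool_pos: [0.4793, -0.0601, 0.183]
ee_rot: [3.139, -0.0, 0.077]
wrist_force: [-1.8, -5.5, 0.3]
width: 0.0271
```

```bash
python3 -c "
from h import *
avg()"
```

```text
t 14.22 q,z,FT,Mz [ 0.608  0.183  0.656 -0.039] T 0.617 +- 0.028
```

Call:
servo_tool(
  series="1 0.01 -0.67 0 0.06;1 0.06 -1.33 0 0.12",
)

```text
time: 14.38
tool_pos: [0.4791, -0.0472, 0.183]
ee_rot: [3.138, -0.001, -0.046]
wrist_force: [-0.1, -7.5, -0.6]
width: 0.0275
```

```bash
python3 -c "
from h import *
st();avg()"
```

```text
t 14.38 q 0.725 yaw -0.046 ang -0.028 r 0.1110 z 0.1830 w 0.0275 Frad(in) 0.12 Ftan(loosening) 7.48 Fz -0.59 Mz 0.10 axis_tool_cm [11.1  -0.21]
T_tight 0.926
t 14.78 q,z,FT,Mz [ 0.729  0.183  0.708 -0.02 ] T 0.688 +- 0.017
```

Call:
servo_tool(
  series="1 0 -0.5 0 0.04;1 0.02 -0.9 0 0.08",
)

```text
time: 14.95
tool_pos: [0.4797, -0.0383, 0.183]
ee_rot: [3.138, -0.001, -0.125]
wrist_force: [-0.8, -7.5, -1.1]
width: 0.0271
```

```bash
python3 -c "
from h import *
st();avg(12)"
```

```text
t 14.95 q 0.806 yaw -0.125 ang -0.109 r 0.1110 z 0.1830 w 0.0271 Frad(in) 0.06 Ftan(loosening) 7.54 Fz -1.10 Mz 0.16 axis_tool_cm [11.09 -0.18]
T_tight 0.993
t 15.55 q,z,FT,Mz [0.808 0.183 0.691 0.019] T 0.710 +- 0.015
```

Moving torque is 0.99 N·m (target 0.98) and resting torque 0.71 (target 0.73), which puts the lid load at about 29 N. Next I take the load off, open the gripper, and go straight up.

Call:
servo_tool(
  series="1 0 0.2 0 -0.02;1 0 0.2 0 -0.02;-1 0 0.2 0 -0.02;-1 0 0.2 0 -0.02;-1 0 0.2 0 -0.02;-1 0 0.2 0 -0.02;-1 0 0.2 0 -0.02;-1 0 0.2 0 -0.02;-1 0 0.2 0 -0.02;-1 0 0.2 0 -0.02;-1 0 0.2 0 -0.02;-1 0 0.2 0 -0.02",
)

```text
time: 16.55
tool_pos: [0.4792, -0.0385, 0.183]
ee_rot: [-3.142, -0.0, -0.101]
wrist_force: [-0.2, 0.3, -0.5]
width: 0.0902
```

Call:
servo_tool(
  series="-1 0 0 -2 0;-1 0 0 -4 0;-1 0 0 -7 0;-1 0 0 -10 0;-1 -4 0 -12 0;-1 -8 0 -12 0;-1 -12 0 -12 0;-1 -15 0 -12 0;-1 -15 0 -12 0;-1 -15 0 -12 0",
)

```text
time: 17.38
tool_pos: [0.3295, -0.0233, 0.3039]
ee_rot: [3.141, -0.004, -0.101]
wrist_force: [0.9, -0.2, 0.8]
width: 0.094
```

```bash
python3 - <<'E'
from h import *
o=robot.get_obs();print(o["tool_pos"],o["wrist_force"],o["width"])
p,d=snapshot("side");q,e=snapshot("top")
C=cloud("top",e);h=cv2.cvtColor(q,cv2.COLOR_RGB2HSV);m=cv2.inRange(h,(8,120,120),(18,255,255));m[:140]=0;m[215:]=0;m[:,:325]=0;m[:,:]*=1;m[:,373:]=0
N,L,S,K=cv2.connectedComponentsWithStats(m)
for i in range(1,N):
    if S[i,4]>30: print(K[i],S[i,4],np.median(C[L==i],0).round(4))
f=np.load("pics/side0.npz")["p"]
a=cv2.resize(p[120:225,240:380,::-1],(400,300),interpolation=cv2.INTER_CUBIC);b=cv2.resize(q[85:215,285:405,::-1],(360,390));g=cv2.resize(f[120:225,240:380,::-1],(400,300),interpolation=cv2.INTER_CUBIC)
I=np.zeros((600,780,3),np.uint8);I[:300,:400]=a;I[300:,:400]=g;I[:390,410:770]=b;cv2.imwrite("pics/fin.png",I)
E
```

```text
[ 0.32949394 -0.02334687  0.3039108 ] [ 0.91257756 -0.2026629   0.83620148] 0.09402203722149574
[350.59259259 151.74074074] 54 [ 0.5902 -0.051   0.1804]
[351.28440367 197.95412844] 109 [ 0.4801 -0.0447  0.2246]
```

View pics/fin.png

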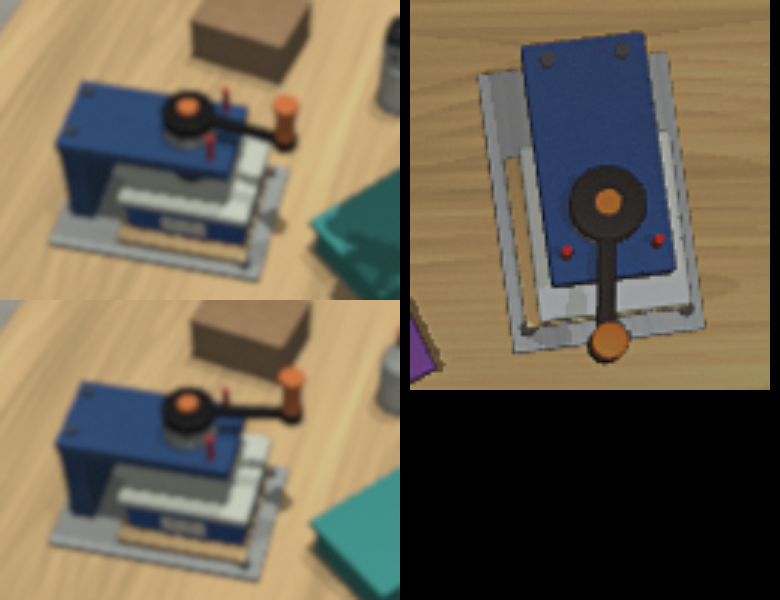

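The lever is about 5 mm lower than at the start, so it is fully in mesh. The pad is down on the lid, the crate sits on its rest as before, and the gripper is clear.

```bash
python3 -c "
from h import *
robot.close_job()"
```

```text
the job is handed in; nothing more can be done
```

The crate is clamped at an estimated 27–31 N on the lid, inside the firm range of 20–40 N. I handed the job in after about 17.5 s of robot time.

- **What I did:** The lever seemed to start resting tip to tip, about 5–6 mm up. I gripped the knob and turned the lever clockwise until it dropped into mesh. It took three tightening strokes, with two lift-and-swing-backs between them. Then I took the load off the lever, opened the gripper and moved the arm clear.
- **Clamping force:** The torque about the spindle was 0.99 N·m while moving (0.98 expected at 30 N) and 0.71 N·m at rest (about 0.73 expected). The moving value points to about 31 N and the resting one to about 27 N. Single readings during the strokes scattered by up to about 0.1 N·m, so I averaged the resting ones.
- **Final look:** The lever is fully down: the tool was at its lowest height when I let go, and the depth picture shows the hub about 5–6 mm below its start. The crate and the rest look unmoved. I did not check the tray or the sprayer closely, but the arm's path stayed clear of them.
- **Disagreements:** The fingers closed to 27 mm, so they probably held the 28 mm cap rather than the 22 mm grip. The camera put the lever at about 0.75 rad after release against 0.81 while held, about what the 0.06 rad play allows.

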